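# Lock the polishing spindle for a lap change

## Robot

A 6-joint arm with a two-finger parallel gripper is mounted at the origin on the work surface. World frame = base frame: x ahead of the robot, y to its left, z up, the work surface at z = 0. Lengths are in mm, angles in rad, forces in N, time in s.
With the tool pointing down it reaches from about 350 to 875 mm from the base axis. Payload 4.2 kg.
Tool frame: the origin (TCP) lies midway between the tips of the shut fingers; the grasp point (between the pads) lies arm.grip_depth behind it (arm.grip_depth is the distance from the TCP to the grasp point, in mm); z points along the fingers, y is the direction in which the jaws open and shut (so a half turn about z gives the same grasp; the last joint's range is limited). The gripper opens to 85 mm and grips with 20 to 120 N. Pads are 22 mm wide; open, the fingers measure 114 mm over their backs; the gripper's body (76 mm by 85 mm) begins 54 mm behind the grasp point. The pads swing forward as they close: fully open they stand 13 mm farther back than shut.
Start: joints at [-0.978, 0.385, 0.008, 0, -1.194, -0.259], TCP at [204.787, -590.476, 231.312] pointing down, gripper open.
Joint ranges: [-3.14, 3.14], [-1.21, 2.06], [-1.07, 1.41], [-3.16, 2.05], [-2.99, -0.16], [-3.1, 3.1]. Speed limits (rad/s): [2.79, 2.79, 3.14, 3.14, 3.14, 3.14].

## Interface

Orientations are given as a unit quaternion [x, y, z, w].
In Python, from bench import arm gives the robot as it stands.
- The arm moves only by the tool play_rows, never from a script. Its argument "motion" is one flat list of numbers, 7 for each row, row after row: the opening in per cent of the stroke, from 0 (shut) to 100 (fully open), then the shift along the world's x, y, z in cm, then the turn, a rotation vector about the world's x, y, z in degrees. A call has 1 to 5 rows; each row is the pose to reach, as a shift and turn from the pose commanded when the call began; what a row does not reach only later rows make up. A row lasts 1/8 s, in which the tool goes at most 62.5 mm and 10.7 degrees, less where a joint would pass 70% of its speed; a pose out of reach is approached as far as the arm can. A call with a gripper value outside its range is refused whole. The fingers move at their own pace and stop on an object; the grip force is fixed at half the most. Time passes only in rows, so rows that repeat a pose let the fingers close. It gives the time, the measured TCP pose, the force and the opening at its end, in the units of the state.
- arm.read_state(): the state, without advancing time (a new reading comes with each control period).
- arm.get_image(name): name is "scene" or "top" or "wrist"; returns (picture, depth): 400x640x3 uint8, red, green, blue; 400x640 float32, mm along the optical axis (not along the pixel's ray), 0 where there is no reading.
- arm.camera_info(name): a dict with "fovy" (degrees; the focal length in pixels is half the picture's height over the tangent of half this angle, whatever the lens; pixels are square), "cx", "cy" (the principal point, pixels), "R" (3x3) and "t" (3): a world point X has camera coordinates R X + t. Camera axes: x right, y down, z forward; pixel columns grow to the right and rows downward; lengths in mm; the calibration is good to about 2 mm. A picture is of the moment at which its call begins: read the wrist's pose just before it. camera_info takes no time and is no camera call; for the wrist camera it gives the pose at the moment of the call.
- arm.job_done(): hands the job in, once; it reports no verdict.
Trained networks look in the newest picture that a camera, given by its name, has taken for a name from the list of things; names that differ only in an ending like _2 or _b are one class to them, and where a whole thing is asked for, a point or a joint stands for the part that bears it (a point fixed in the world has none). Each returns a list of dicts, best first, with "confidence" (0 to 1); they miss things now and then, are a little off and sometimes report something else, mostly with a low value. They report only what shows in the picture. A call takes as long as a camera call.
- arm.outline_of(thing, camera): "mask" (400x640 bool, what is visible of it) and "extent" ([left, top, width, height] in pixels, round what is visible of it).
- arm.place_of(thing, camera): "uv" ([column, row] in pixels: a listed point, or the origin of a listed thing).
The state is a dict: "clock": time; "joints": joint angles; "joint_vel": joint speeds; "joint_efforts": joint torques, N m; "position": TCP position; "ee_rot": TCP orientation; "contact_force": force on the tool from outside, world axes, zero at the start; "wrist_torque": the same for the moment, N m; "gripper_width": finger opening in mm.
Only numpy, scipy, OpenCV 4.12 (cv2) and the standard library are available. Lean on these libraries where they do the work, as an engineer would, in place of code of your own. Each camera call takes 0.05 s, during which the arm holds its last target.

## Task

The lap on the polishing spindle is due to be changed, so lock the spindle first: turn the crank until the locking hole in the wheel stands over the hole in the post below it, then take the steel locking pin (the straight ribbed one with a collar) out of the tool stand and push it down through the wheel into the post until its collar sits on the wheel. Let go of everything, and leave the other tools in the stand and the other things on the table where they are.

Things in the scene. Friction and masses are not known exactly. Their poses are not given: they have to be found in the camera images.
- pin: Locking pin, loose, steel, 105 mm, 120 g, upright in any of the stand's three sockets. From below: shank 12 mm thick, 45 mm long, its last 11 mm tapered to a 6 mm nose; collar 26 mm wide, 6 mm thick; straight ribbed grip 18 mm thick up to z = 54 mm; flat button 23 mm wide up to 60 mm. Origin on the axis at the collar's underside (nose 45 mm below, top 60 mm above); z up along the pin.
- stand: Rosewood tool stand, fixed: block 200 x 64 mm, 62 mm high (foot moulding 212 x 76 mm), three blind sockets 14 mm wide, 54 mm deep in its top on the centre line at x = -62, 0 and 62 mm, each with one upright tool whose shoulder rests on the block's top. Origin at the centre of its underside; x along its length, z up.
- machine: Hand-cranked lens polishing machine, bolted down: dark iron bed, x -120 to 190 mm, y +-106 mm, top 30 mm up; brass three-spoked gear wheel 205 mm wide turning flat about this origin's vertical axis; at x = 128 mm a vertical spindle in a bridge on two pillars (y = +-58) with a black lap 84 mm wide, top 183 mm up. Origin on the table under the wheel's centre; x from wheel to spindle, z up.
- wheel_axis (a point): Point on the vertical axis of the crank wheel, fixed, 83 mm above the table, level with the top of the wheel's locking pad. The wheel's rim and spokes are 82 mm high at most, the nut on its hub 96 mm.
- handle_mid (a point): Middle of the crank handle, on its axis 125 mm above the table: an upright wooden sleeve 25 mm thick, from 88 to 156 mm above the table, on the wheel's rim 84 mm from the wheel axis. It goes round with the wheel and also spins freely about its own axis, so a hand need not turn while cranking.
- wheel (a joint): Turn of the crank wheel, rad, anticlockwise from above positive, no stops; 0 = the wheel's hole exactly over the post's hole (handle then 100 deg, pad 220 deg anticlockwise from machine x). Starts between 0.7 and 1.8: the short way is clockwise from above; the other way takes the handle past the lap. Friction 0.15 N m (2 N at the handle); stays where left. Geared to the spindle 1:3.
- wheel_hole (a point): The wheel's locking hole: centre of its mouth, on the top face, 83 mm above the table, of the square brass pad (36 mm, 15 mm thick) in the middle of one spoke, 56 mm from the wheel axis. Vertical through hole 13.5 mm wide. Goes round with the wheel.
- post_hole (a point): Hole of the locking post: centre of its mouth, 65 mm above the table; z up. The post is a square 36 mm brass block fixed on the bed under the wheel, 56 mm from the wheel axis, 3 mm below the pad's underside; seen from above between the spokes until the pad covers it. Blind vertical hole 13.5 mm wide, 31 mm deep: with the pin's collar on the pad its nose is 27 mm inside.
- burnisher: Bystander, loose: steel burnisher 144 mm long with a bulging pear-shaped boxwood grip, 96 mm long and up to 33 mm thick, standing blade down in a socket of the stand. Origin on its axis at the shoulder, level with the stand's top.
- punch: Bystander, loose: lens-seating punch 110 mm long, a plain 21 mm round body without collar under a mushroom cap 40 mm wide, standing in a socket of the stand. Origin on its axis at the shoulder, level with the stand's top; its top is 62 mm above that.
- dish: Bystander, loose: round white porcelain dish with a chipped rim, 132 mm wide, 30 mm high, beyond the stand. Origin at the centre of its underside.
- lens_a: Bystander, loose: frosted lens 44 mm wide, 9.5 mm thick, lying on the table between the machine and the stand. Origin at the centre of its underside.
- lens_b: Bystander, loose: the second frosted lens of the pair, lying in the dish. Origin at the centre of its underside.
- eyepiece_board: Bystander, loose: rosewood eyepiece board 95 x 185 x 12 mm with two 41 mm lens holes, lying flat to the right of the machine. Origin at the centre of its underside.
- spare_lap: Bystander, loose: iron lap 84 mm wide with a threaded boss standing up in its middle, 34 mm high in all, to the left of the stand. Origin at the centre of its underside.

How it is judged (in metres and radians):
On the way:
1. the wheel is turned until its locking hole is over the hole of the post (within 5 mm) (horizontal distance between wheel_hole and post_hole below 0.005 m), for 0.2 s.
At the end, for the whole second after the job is handed in: The pin is at rest and upright (within 0.1 rad) in the aligned holes: its axis and the wheel's locking hole are both within 5 mm of the post's hole in plan, its collar is down on the wheel's pad (less than 4 mm gap), and nothing is held (horizontal distance between each of wheel_hole, pin and post_hole below 0.005 m and z of pin in the frame of wheel_hole below 0.004 m and z of pin in the frame of post_hole below 0.022 m and angle between pin's own z axis and vertical below 0.1 rad and linear speed of pin below 0.02 m/s); the robot touches nothing.
It fails at once if the burnisher or the punch is moved more than 20 mm from the start (distance of any of burnisher, punch from where it was at the start of the episode above 0.02 m).
It fails at once if the dish or a lens is moved more than 20 mm from the start (distance of any of dish, lens_a, lens_b from where it was at the start of the episode above 0.02 m).
It fails at once if the eyepiece board or the spare lap is moved more than 20 mm from the start (distance of any of eyepiece_board, spare_lap from where it was at the start of the episode above 0.02 m).
It also fails if it takes over 66 s, if anything falls off the work surface, if the arm or the gripper's body presses on something with over 40 N, if the wrist force passes 120 N, or if a joint passes its speed limit or range.

## Working session

There is one attempt and no reset: what is moved stays moved. The work goes in short steps, Python scripts to look and compute and a tool call to move; the robot and the scene stay as the last step left them, time stands still between calls to the robot, and variables do not carry over. Pictures are saved under pics/ and viewed, and the job is handed in when it is done.

Besides the shell and the picture viewer there is one more tool, called after ">>>" by a JSON object that holds its "op" and its "data". play_rows: Moves the arm, as the interface text tells. Its arguments: {"type":"object","properties":{"motion":{"type":"array","items":{"type":"number"}}},"required":["motion"]}

```bash
ls; mkdir -p pics; cat > h.py <<'E'
import numpy as np,cv2
from bench import arm
def cam(n):
    c=arm.camera_info(n); f=200/np.tan(np.radians(c['fovy'])/2)
    return f,c['cx'],c['cy'],np.array(c['R']),np.array(c['t'])
def unproj(n,uv,z=None,depth=None):
    f,cx,cy,R,t=cam(n); d=np.array([(uv[0]-cx)/f,(uv[1]-cy)/f,1.])
    o=-R.T@t; w=R.T@d
    s=depth if depth is not None else (z-o[2])/w[2]
    return o+s*w
def proj(n,X):
    f,cx,cy,R,t=cam(n); p=R@np.array(X)+t
    return np.array([cx+f*p[0]/p[2],cy+f*p[1]/p[2]])
def save(img,name): cv2.imwrite('pics/'+name,cv2.cvtColor(img,cv2.COLOR_RGB2BGR))
E
python3 - <<'E'
from h import *
s=arm.read_state(); print(s['clock'],s['position'],s['ee_rot'],s['gripper_width'],arm.grip_depth)
for n in ('top','scene'):
    c=arm.camera_info(n); print(n,c)
    im,d=arm.get_image(n); save(im,n+'0.png'); np.save(n+'0.npy',d)
    for th,z in (('wheel_axis',83),('handle_mid',125),('wheel_hole',83),('post_hole',65),('pin',62),('burnisher',62),('punch',62),('stand',0),('machine',0),('lens_a',0),('dish',0)):
        for r in arm.place_of(th,n)[:2]:
            print(th,np.round(r['uv'],1),round(r['confidence'],2),np.round(unproj(n,r['uv'],z),1))
print(arm.read_state()['clock'])
E
```

```text
pics
0.0 [ 204.61169905 -589.92249006  230.21052114] [-1.66048192e-01  9.86117005e-01  1.09572059e-03 -2.23962684e-04] 85.20759685083424 18.700000000000003
top {'fovy': 42.37835178830294, 'cx': 323.9354212009978, 'cy': 202.1642727731378, 'R': array([[ 0.02480346, -0.99966153,  0.00784935],
       [-0.99197749, -0.02558487, -0.12379853],
       [ 0.12395745, -0.00471574, -0.99227633]]), 't': array([ -14.95425838,  580.5721583 , 1648.71055588])}
handle_mid [389.9 230.7] 0.41 [ 486.5 -204.8  125. ]
wheel_hole [212.5 232. ] 0.16 [471.3 348.1  83. ]
post_hole [406.  226.9] 0.9 [ 504.3 -264.2   65. ]
pin [223.5 213.2] 0.4 [533.6 320.4  62. ]
pin [411.7 205.9] 0.3 [ 572.7 -282.7   62. ]
burnisher [229.7 194.5] 0.47 [594.6 303.5  62. ]
punch [215.3 233.2] 0.57 [469.  343.4  62. ]
stand [228.8 212.1] 0.62 [543.9 314.8   0. ]
machine [392.7 211.5] 0.66 [ 559.8 -230.3    0. ]
machine [487.6 247.8] 0.25 [ 447.1 -545.5    0. ]
lens_a [275. 144.] 0.61 [779.1 169.9   0. ]
lens_a [292.5 204.2] 0.6 [575.7 104.1   0. ]
dish [275.4 153.6] 0.79 [746.1 167.3   0. ]
scene {'fovy': 45.21782156456413, 'cx':
[... 338 characters left out ...]
1 [ 481.1 -192.9  125. ]
handle_mid [403.2 235.6] 0.66 [836.1  78.8 125. ]
wheel_hole [237.1 256.1] 0.73 [ 565.4 -285.5   83. ]
wheel_hole [244.8 212.7] 0.37 [ 448.4 -176.1   83. ]
post_hole [233.6 246.7] 0.76 [ 519.  -267.5   65. ]
pin [386.8 157.7] 0.44 [542.5 342.7  62. ]
burnisher [394.1 170.5] 0.69 [602.1 313.3  62. ]
burnisher [339.5 209.5] 0.15 [610.5  57.3  62. ]
punch [255.5 243.4] 0.71 [ 548.  -212.8   62. ]
punch [375.8 152.5] 0.68 [499.2 334.4  62. ]
stand [379.2 175.1] 0.7 [543.3 313.2   0. ]
machine [253.3 260.5] 0.57 [ 551.4 -229.9    0. ]
lens_a [341.5 211.1] 0.68 [579.6  98.7   0. ]
lens_a [401.3 234.8] 0.66 [772.1 168.1   0. ]
dish [396.9 236.4] 0.92 [767.4 153.2   0. ]
1.2
```

```bash
python3 - <<'E'
import cv2
a=cv2.imread('pics/top0.png');b=cv2.imread('pics/scene0.png')
cv2.imwrite('pics/topz.png',cv2.resize(a[130:290,180:500],(800,400),interpolation=cv2.INTER_CUBIC))
cv2.imwrite('pics/scz.png',cv2.resize(b[110:330,170:450],(764,600),interpolation=cv2.INTER_CUBIC))
E
```

```text
(no output)
```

View pics/topz.png

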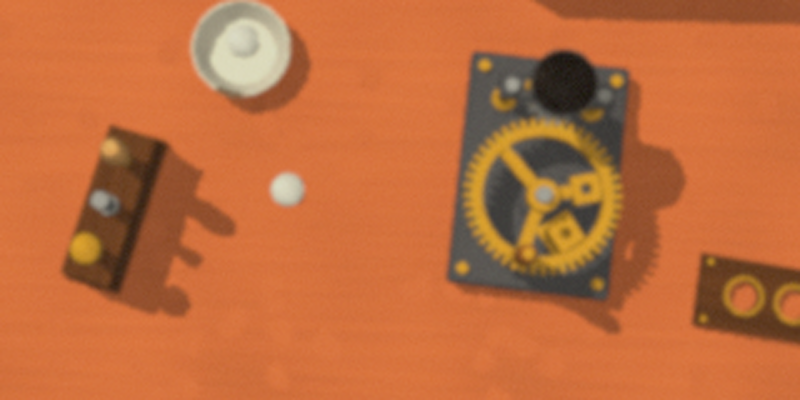

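View pics/scz.png

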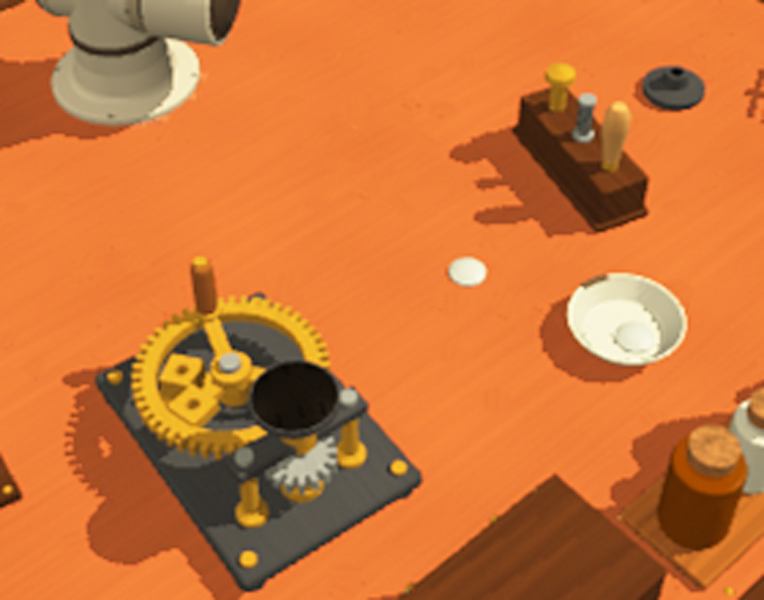

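The top view shows the pin (ribbed steel) in the middle socket at about (222,212). The wheel hub is at about (398,208), the pad at (414,205), the post at (407,223) and the handle at (391,232). The wheel needs about 65° clockwise. I'll move over the machine for a closer look.

>>> {"op": "play_rows", "data": {"motion": [100,4,5,4,0,0,0,100,8,10,8,0,0,0,100,12,15,12,0,0,0,100,16,20,12,0,0,0,100,19,25,12,0,0,0]}}

```text
clock: 1.82
position: [378.3, -365.5, 350.1]
ee_rot: [-0.166, 0.986, -0.001, 0.001]
contact_force: [1.4, -0.5, -0.6]
gripper_width: 85.4
```

>>> {"op": "play_rows", "data": {"motion": [100,1,6,0,0,0,0,100,2,10,0,0,0,0,100,2,10,0,0,0,0,100,2,10,0,0,0,0]}}

```text
clock: 2.33
position: [397.1, -267.0, 349.0]
ee_rot: [-0.166, 0.986, -0.0, 0.0]
contact_force: [1.0, -0.6, 0.8]
gripper_width: 85.7
```

```bash
cat > look.py <<'E'
import sys
from h import *
tag=sys.argv[1]
s=arm.read_state(); print(s['clock'],np.round(s['position'],1),np.round(s['ee_rot'],4),s['gripper_width'],np.round(s['contact_force'],1))
f,cx,cy,R,t=cam('wrist'); print('cam',np.round(-R.T@t,1),np.round(R[2],3))
im,d=arm.get_image('wrist'); save(im,tag+'.png'); np.save(tag+'.npy',d)
Z=dict(wheel_axis=83,handle_mid=125,wheel_hole=83,post_hole=65,pin=62,burnisher=62,punch=62)
for th in sys.argv[2:]:
    for r in arm.place_of(th,'wrist')[:2]:
        print(th,np.round(r['uv'],1),round(r['confidence'],2),np.round(unproj('wrist',r['uv'],Z[th]),1))
E
python3 look.py w1 wheel_axis handle_mid wheel_hole post_hole
```

```text
2.325 [ 397.1 -267.   349. ] [-1.663e-01  9.861e-01 -2.000e-04  2.000e-04] 85.69686489565252 [ 1.  -0.6  0.8]
cam [ 320.6 -292.9  490.5] [ 0.299  0.104 -0.949]
wheel_axis [305.3 270.5] 0.59 [ 568.2 -231.9   83. ]
wheel_axis [149.5 117.8] 0.56 [ 419.4 -491.7   83. ]
handle_mid [343.4 241.9] 0.63 [ 485.1 -204.4  125. ]
wheel_hole [268.4 264.2] 0.86 [ 575.7 -288.1   83. ]
post_hole [297.7 232.4] 0.68 [ 519.6 -260.8   65. ]
```

View pics/w1.png

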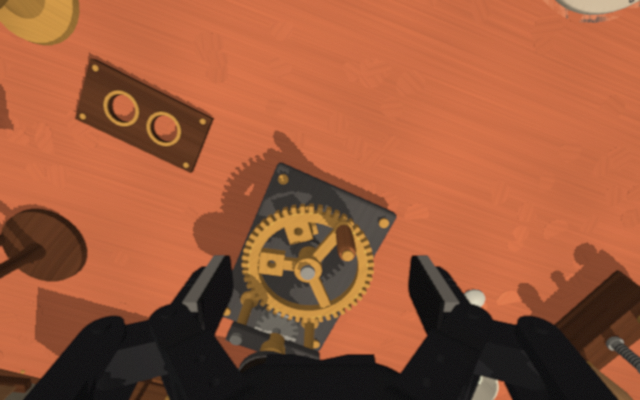

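The wrist view shows the handle at (345,240), hub (307,270), pad (270,264) and post (298,232). That gives an axis at about (566,-232), a handle at (486,-205) and about 68° left to turn clockwise. I'm moving above the handle.

>>> {"op": "play_rows", "data": {"motion": [100,4.5,3.1,-4,0,0,0,100,8.9,6.2,-8,0,0,0,100,8.9,6.2,-12,0,0,0,100,8.9,6.2,-12,0,0,0]}}

```text
clock: 3.08
position: [484.2, -204.6, 225.0]
ee_rot: [-0.166, 0.986, 0.002, -0.004]
contact_force: [-0.0, 0.1, 0.6]
gripper_width: 85.5
```

```bash
python3 look.py w2 wheel_axis handle_mid wheel_hole post_hole
```

```text
3.075 [ 484.2 -204.6  225. ] [-0.166   0.9861  0.0015 -0.0044] 85.51382239471468 [-0.   0.1  0.6]
cam [ 409.  -230.7  367.3] [ 0.29   0.105 -0.951]
wheel_axis [267.6 248.3] 0.7 [ 573.4 -233.9   83. ]
handle_mid [325.5 197.4] 0.82 [ 488.1 -200.5  125. ]
wheel_hole [219.5 242.7] 0.64 [ 585.4 -283.5   83. ]
post_hole [255.3 192.5] 0.67 [ 526.3 -264.2   65. ]
```

View pics/w2.png

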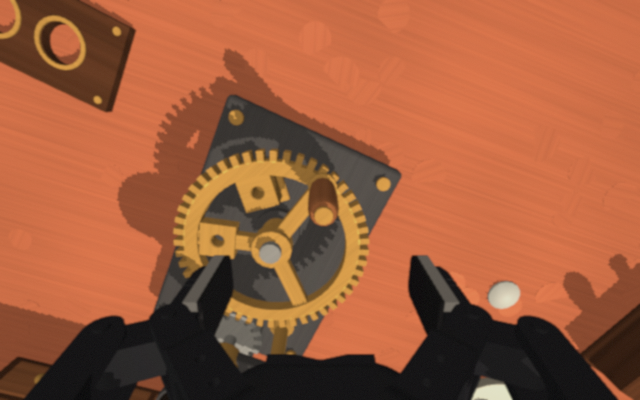

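The handle top is at (323,215), centred between the fingertips (222 and 420). I'll descend and close.

>>> {"op": "play_rows", "data": {"motion": [100,0.1,0.1,-4,0,0,0,100,0.2,0.1,-8,0,0,0,100,0.2,0.1,-11.3,0,0,0,100,0.2,0.1,-11.3,0,0,0,0,0.2,0.1,-11.3,0,0,0]}}

```text
clock: 3.95
position: [489.5, -204.5, 118.0]
ee_rot: [-0.166, 0.986, -0.001, 0.002]
contact_force: [0.4, -1.2, 0.6]
gripper_width: 69.8
```

>>> {"op": "play_rows", "data": {"motion": [0,0,0,0,0,0,0,0,0,0,0,0,0,0,0,0,0,0,0,0,0,0,0,0,0,0,0,0,0,0,0,0,0,0,0]}}

```text
clock: 4.58
position: [488.0, -203.9, 116.9]
ee_rot: [-0.166, 0.986, -0.0, 0.0]
contact_force: [-2.6, 1.5, 5.4]
gripper_width: 22.9
```

```bash
python3 look.py w3 wheel_axis handle_mid wheel_hole post_hole
```

```text
4.575 [ 488.  -203.9  116.9] [-1.663e-01  9.861e-01 -2.000e-04  1.000e-04] 22.85952686140411 [-2.6  1.5  5.4]
cam [ 411.6 -229.8  258.6] [ 0.299  0.103 -0.949]
handle_mid [319.4 254.8] 0.83 [ 482.2 -205.8  125. ]
wheel_hole [169.  304.1] 0.7 [ 573.9 -282.8   83. ]
```

View pics/w3.png

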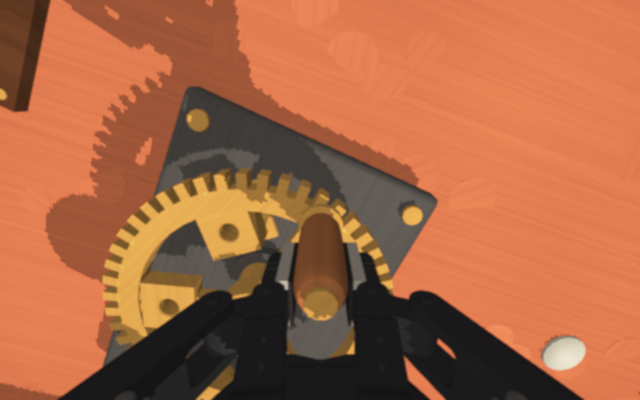

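The handle is gripped (opening 22.9, handle between the pads at (320,260)). I'll crank clockwise for the first half.

>>> {"op": "play_rows", "data": {"motion": [0,0.44,1.01,0,0,0,0,0,0.96,1.9,0,0,0,0,0,1.58,2.71,0,0,0,0,0,2.3,3.44,0,0,0,0,0,3.1,4.08,0,0,0,0]}}

```text
clock: 5.45
position: [516.8, -162.2, 116.9]
ee_rot: [-0.166, 0.986, 0.001, -0.002]
contact_force: [-8.5, 5.7, 10.3]
gripper_width: 23.1
```

```bash
python3 look.py w4 wheel_axis handle_mid wheel_hole post_hole
```

```text
5.45 [ 516.8 -162.2  116.9] [-1.660e-01  9.861e-01  9.000e-04 -2.300e-03] 23.11649533206779 [-8.5  5.7 10.3]
cam [ 441.1 -188.3  258.9] [ 0.294  0.105 -0.95 ]
wheel_axis [198.  263.9] 0.56 [ 566.6 -227.8   83. ]
handle_mid [319.9 256.1] 0.91 [ 513.1 -162.7  125. ]
wheel_hole [120.  209.2] 0.8 [ 544.7 -280.6   83. ]
post_hole [174.8 173.8] 0.55 [ 518.8 -260.    65. ]
```

View pics/w4.png

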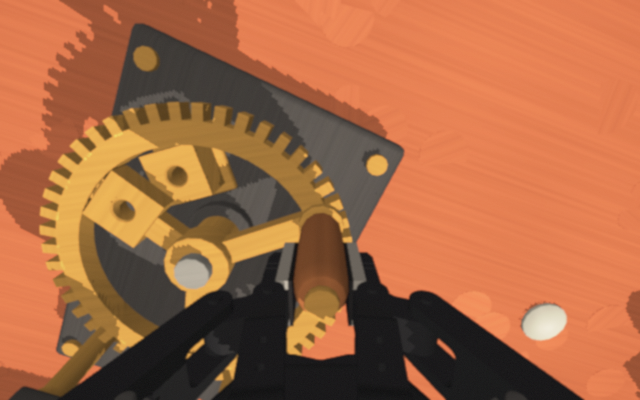

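Halfway there: the hub is at (193,268), the pad hole at (124,210) and the post hole at (177,176), with about 32° left.

>>> {"op": "play_rows", "data": {"motion": [0,0.88,0.56,0,0,0,0,0,1.81,1.0,0,0,0,0,0,2.79,1.32,0,0,0,0,0,3.65,1.5,0,0,0,0,0,4.3,1.58,0,0,0,0]}}

```text
clock: 6.32
position: [562.5, -144.8, 117.0]
ee_rot: [-0.166, 0.986, 0.001, 0.001]
contact_force: [-3.5, 10.0, 7.7]
gripper_width: 22.8
```

>>> {"op": "play_rows", "data": {"motion": [0,0,0,0,0,0,0,0,0,0,0,0,0,0]}}

```text
clock: 6.58
position: [563.7, -144.7, 117.0]
ee_rot: [-0.167, 0.986, 0.001, 0.002]
contact_force: [1.1, 10.1, 4.7]
gripper_width: 23.2
```

```bash
python3 look.py w5 wheel_axis handle_mid wheel_hole post_hole
python3 - <<'E'
from h import *
for n in ('top','scene'):
    im,d=arm.get_image(n); save(im,n+'5.png')
    for th,z in (('wheel_axis',83),('wheel_hole',83),('post_hole',65),('handle_mid',125)):
        for r in arm.place_of(th,n)[:1]: print(n,th,np.round(r['uv'],1),round(r['confidence'],2),np.round(unproj(n,r['uv'],z),1))
E
```

```text
6.575 [ 563.7 -144.7  117. ] [-0.1666  0.986   0.001   0.0022] 23.236884225241273 [ 1.1 10.1  4.7]
cam [ 486.7 -171.1  258.3] [ 0.302  0.107 -0.947]
wheel_axis [187.6 190.3] 0.6 [ 565.  -227.6   83. ]
handle_mid [321.  258.2] 0.9 [ 559.4 -145.2  125. ]
wheel_hole [148.1  92.9] 0.95 [ 517.4 -258.6   83. ]
post_hole [159.2  94.5] 0.59 [ 519.3 -261.2   65. ]
top wheel_axis [396.5 205.4] 0.59 [ 570.5 -230.6   83. ]
top wheel_hole [404.  223.3] 0.88 [ 514.1 -254.8   83. ]
top post_hole [406.1 223.9] 0.69 [ 513.9 -264.4   65. ]
scene wheel_axis [252.3 242.8] 0.81 [ 555.2 -227.    83. ]
scene wheel_hole [234.1 240.1] 0.66 [ 513.7 -259.5   83. ]
scene post_hole [233.1 246.2] 0.67 [ 516.6 -267.5   65. ]
scene handle_mid [276.8 217.4] 0.65 [ 556.7 -138.2  125. ]
```

View pics/w5.png

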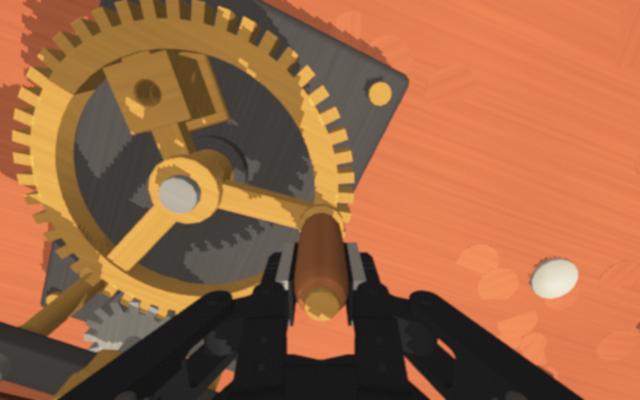

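```bash
cat > ov.py <<'E'
import sys
from h import *
tag=sys.argv[1]; hx,hy=float(sys.argv[2]),float(sys.argv[3]); ax,ay=float(sys.argv[4]),float(sys.argv[5]); a=float(sys.argv[6])
im=cv2.imread(f'pics/{tag}.png')
# crop around hole
u=proj('wrist',[hx,hy,83]); x0=int(max(0,u[0]-110)); y0=int(max(0,u[1]-80)); K=4
c=cv2.resize(im[y0:y0+150,x0:x0+200],None,fx=K,fy=K,interpolation=cv2.INTER_CUBIC)
def poly(cx,cy,z,ang,col,h=18):
    r=np.array([np.cos(ang),np.sin(ang)]);t=np.array([-r[1],r[0]])
    P=[proj('wrist',[*(np.array([cx,cy])+h*(i*r+j*t)),z]) for i,j in((1,1),(1,-1),(-1,-1),(-1,1))]
    cv2.polylines(c,[np.int32((np.array(P)-[x0,y0]+.5)*K)],True,col,1)
def circ(cx,cy,z,R,col):
    P=[proj('wrist',[cx+R*np.cos(b),cy+R*np.sin(b),z]) for b in np.linspace(0,6.28,40)]
    cv2.polylines(c,[np.int32((np.array(P)-[x0,y0]+.5)*K)],True,col,1)
angw=np.arctan2(hy-ay,hx-ax); print('wheel ang',np.degrees(angw)%360, np.hypot(hy-ay,hx-ax))
p=np.radians(a)
poly(hx,hy,83,angw,(0,0,255)); circ(hx,hy,83,6.75,(0,0,255))
px,py=ax+56*np.cos(p),ay+56*np.sin(p)
poly(px,py,65,p,(0,255,0)); circ(px,py,65,6.75,(0,255,0)); circ(ax,ay,82,102.5,(255,0,0))
cv2.imwrite(f'pics/{tag}ov.png',c)
E
python3 ov.py w5 517.4 -258.6 565.5 -229 211
```

```text
wheel ang 211.60750224624888 56.4780488331529
```

View pics/w5ov.png

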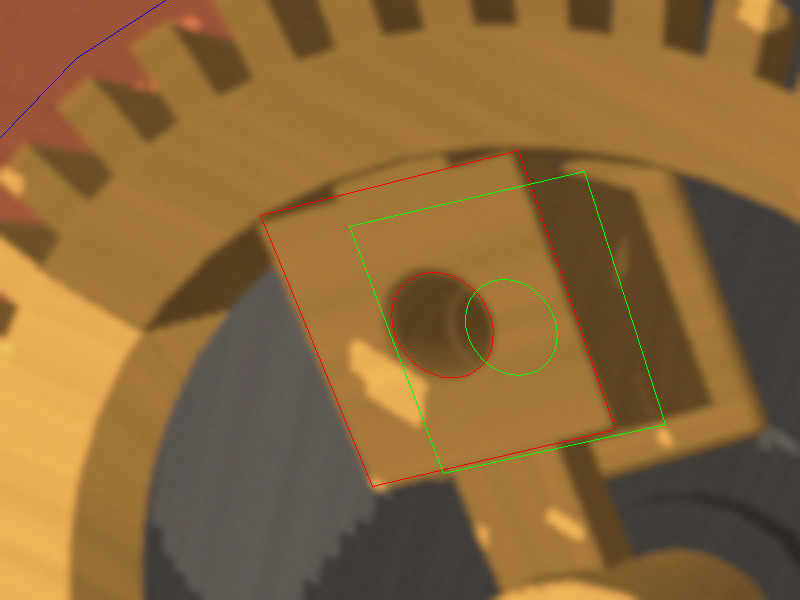

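```bash
python3 - <<'E'
from h import *
f,cx,cy,R,t=cam('wrist')
# w1..w5 with post square at z=65 and z=30 ; nominal tool-down rotation used for w3/w4
from scipy.spatial.transform import Rotation as Ro
q5=Ro.from_quat(arm.read_state()['ee_rot']).as_matrix()
def draw(tag,q,C,x0,y0,w,h,pc,ang,extra=()):
    Rr=R@q5@Ro.from_quat(q).as_matrix().T; tt=-Rr@np.array(C)
    im=cv2.imread(f'pics/{tag}.png');K=4
    c=cv2.resize(im[y0:y0+h,x0:x0+w],None,fx=K,fy=K,interpolation=cv2.INTER_CUBIC)
    def P(X):
        p=Rr@np.array(X)+tt; return (np.array([cx+f*p[0]/p[2]-x0,cy+f*p[1]/p[2]-y0])+.5)*K
    r=np.array([np.cos(ang),np.sin(ang)]);tn=np.array([-r[1],r[0]])
    for z,col in((65,(0,255,0)),(30,(255,0,255))):
        cv2.polylines(c,[np.int32([P([*(np.array(pc)+18*(i*r+j*tn)),z]) for i,j in((1,1),(1,-1),(-1,-1),(-1,1))])],True,col,1)
    cv2.polylines(c,[np.int32([P([pc[0]+6.75*np.cos(b),pc[1]+6.75*np.sin(b),65]) for b in np.linspace(0,6.28,40)])],True,(0,255,0),1)
    cv2.imwrite(f'pics/{tag}p.png',c)
a=np.radians(211); pc=[565.5+56*np.cos(a),-229+56*np.sin(a)]; print(pc)
draw('w5',arm.read_state()['ee_rot'],-R.T@t,60,20,200,150,pc,a)
draw('w4',[-1.660e-01,9.861e-01,9.000e-04,-2.300e-03],[441.1,-188.3,258.9],80,110,200,150,pc,a)
draw('w2',[-0.166,0.9861,0.0015,-0.0044],[409.,-230.7,367.3],160,120,200,150,pc,a)
a=cv2.imread('pics/w5p.png');b=cv2.imread('pics/w4p.png');cc=cv2.imread('pics/w2p.png')
cv2.imwrite('pics/p3.png',cv2.resize(np.vstack([np.hstack([a[:, :],b]),np.hstack([cc,cc*0])]),(800,600)))
E
```

```text
[np.float64(517.4986311606817), np.float64(-257.842132194963)]
```

View pics/p3.png

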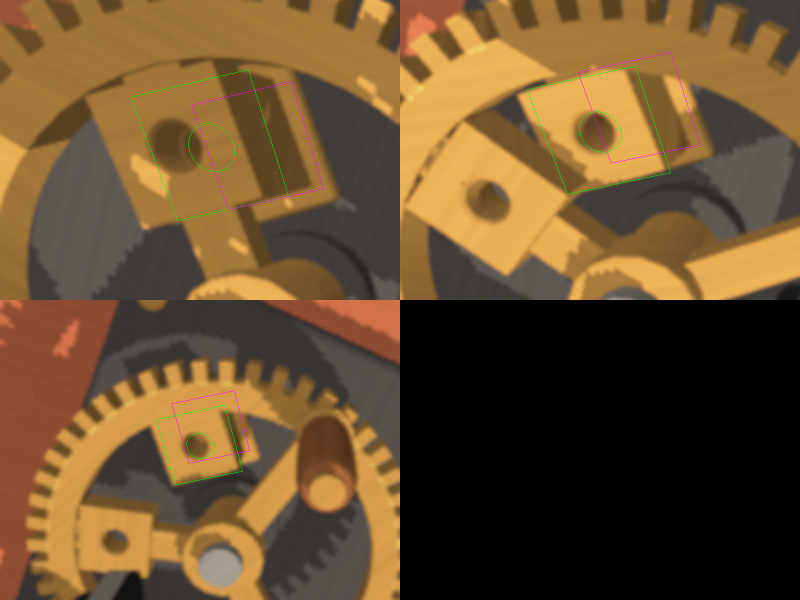

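The post's top square and hole (green) match w4 and w2 to about 1.5 mm. The wheel hole now reads (517.4,-258.6) against (518.8,-259) for the post, so they are aligned. I'm releasing the handle and rising.

>>> {"op": "play_rows", "data": {"motion": [100,0,0,0,0,0,0,100,0,0,0,0,0,0,100,0,0,0,0,0,0,100,0,0,4,0,0,0,100,0,0,10,0,0,0]}}

```text
clock: 7.95
position: [560.7, -147.6, 214.7]
ee_rot: [-0.166, 0.986, 0.0, -0.003]
contact_force: [0.4, 0.8, 0.2]
gripper_width: 85.2
```

>>> {"op": "play_rows", "data": {"motion": [100,0,-4,6,0,0,0,100,0,-8,12,0,0,0,100,0,-11,14,0,0,0,100,0,-11,14,0,0,0]}}

```text
clock: 8.45
position: [562.5, -260.3, 358.9]
ee_rot: [-0.164, 0.986, -0.002, 0.003]
contact_force: [0.4, 0.2, -0.5]
gripper_width: 85.4
```

```bash
python3 look.py w6 wheel_axis handle_mid wheel_hole post_hole; python3 ov.py w6 517.4 -258.6 565.5 -229 211.5
```

```text
8.45 [ 562.5 -260.3  358.9] [-0.1641  0.9864 -0.0017  0.0029] 85.41059973552593 [ 0.4  0.2 -0.5]
cam [ 485.1 -285.6  500.2] [ 0.305  0.1   -0.947]
wheel_axis [341.9 163.2] 0.65 [ 560.1 -225.7   83. ]
handle_mid [404.5 186.4] 0.67 [ 554.  -146.1  125. ]
wheel_hole [329.7 121.4] 0.73 [ 512.3 -259.3   83. ]
post_hole [330.5 122.2] 0.88 [ 514.3 -256.8   65. ]
wheel ang 211.60750224624888 56.4780488331529
```

View pics/w6ov.png

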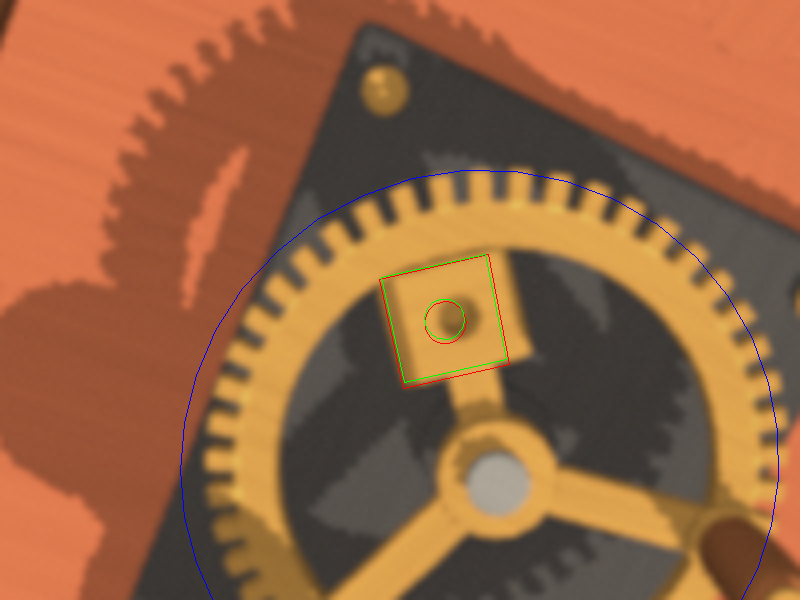

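View pics/w6.png

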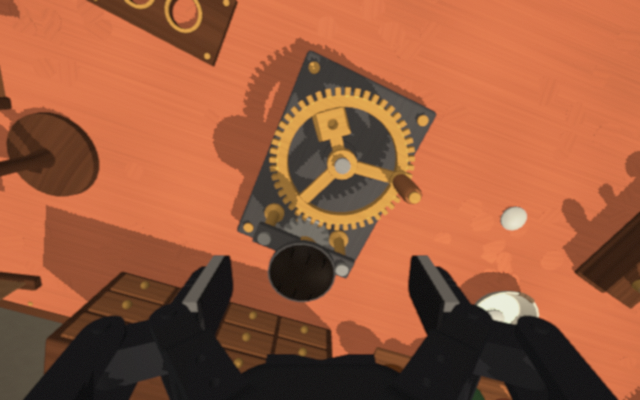

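The pad covers the post. The overlay is off by a few mm, probably because the arm was still settling, so I'll re-measure at rest.

```bash
python3 look.py w7 wheel_axis wheel_hole post_hole; python3 ov.py w7 517.4 -258.6 565.5 -229 211.5; python3 -c "
from h import *
s=arm.read_state();print(np.round(s['position'],1),np.round(s['ee_rot'],4),np.abs(s['joint_vel']).max())"
```

```text
8.7 [ 561.6 -256.4  354.1] [-1.665e-01  9.860e-01  7.000e-04 -1.400e-03] 85.8443054601582 [ 0.  -0.8  0.1]
cam [ 485.6 -282.6  496. ] [ 0.296  0.105 -0.949]
wheel_axis [337.6 164.9] 0.74 [ 564.2 -229.5   83. ]
wheel_hole [327.  125.4] 0.88 [ 519.2 -261.    83. ]
post_hole [324.8 122.7] 0.58 [ 518.5 -264.3   65. ]
wheel ang 211.60750224624888 56.4780488331529
[ 562.  -256.6  355.1] [-1.666e-01  9.860e-01  2.000e-04 -5.000e-04] 0.010270846779835224
```

View pics/w7ov.png

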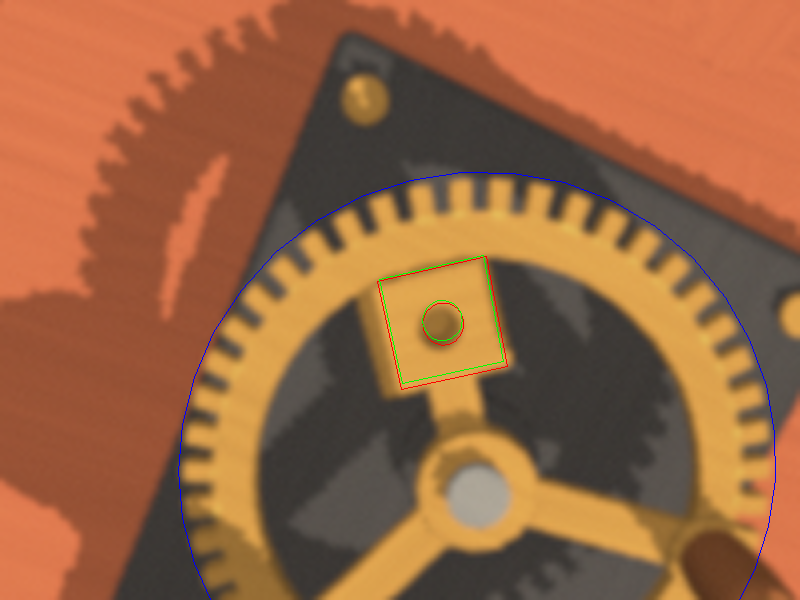

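```bash
python3 - <<'E'
import cv2
a=cv2.imread('pics/w7.png')[90:160,285:375]; b=cv2.imread('pics/w5.png')[55:135,95:215]
a=cv2.resize(a,(800,622),interpolation=cv2.INTER_CUBIC)[:600];b=cv2.resize(b,(800,533),interpolation=cv2.INTER_CUBIC)
cv2.imwrite('pics/z7.png',a);cv2.imwrite('pics/z5.png',b)
E
```

```text
(no output)
```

View pics/z7.png

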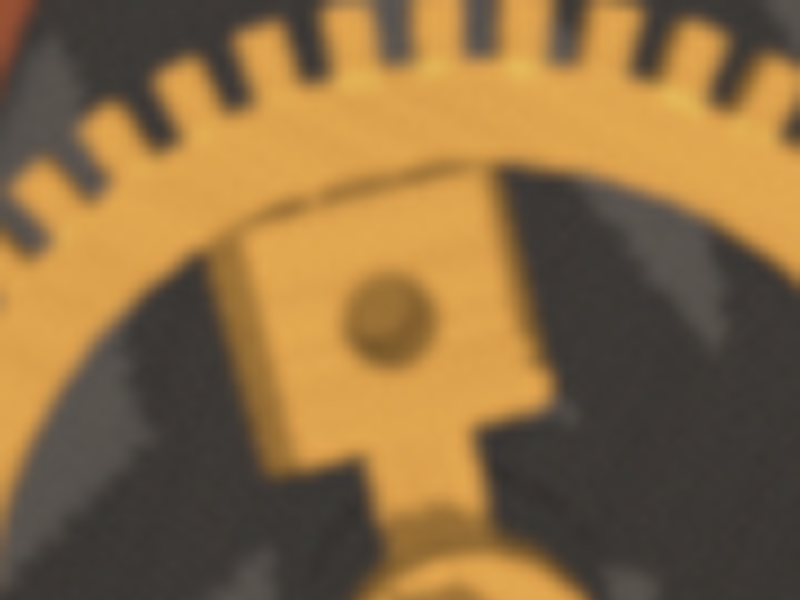

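View pics/z5.png

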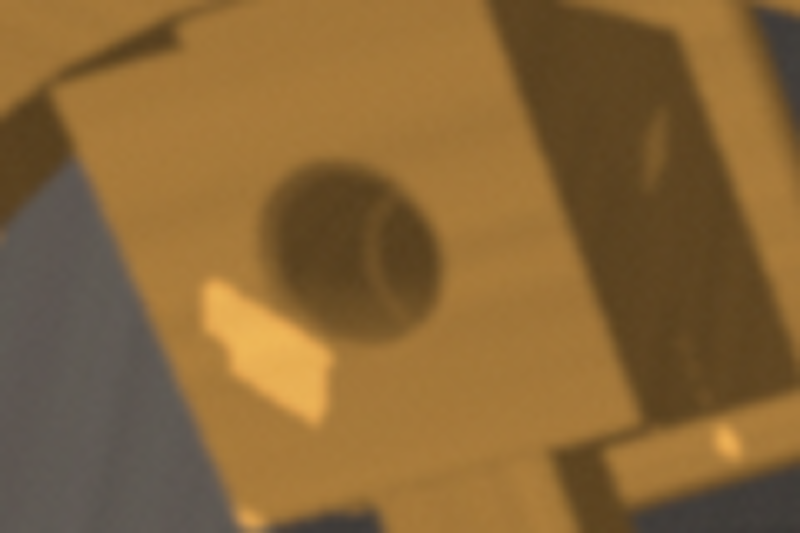

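The visible base flange on both sides of the pad and the concentric rim inside the hole agree with alignment to about 2 mm. Next I go to the stand.

>>> {"op": "play_rows", "data": {"motion": [100,0,6,0,0,0,-4,100,0,12,0,0,0,-8,100,0,18,0,0,0,-12,100,0,24,0,0,0,-16,100,0,30,0,0,0,-20]}}

```text
clock: 9.52
position: [561.6, 45.0, 355.8]
ee_rot: [0.008, 1.0, 0.0, 0.0]
contact_force: [0.7, 0.1, -0.3]
gripper_width: 85.7
```

>>> {"op": "play_rows", "data": {"motion": [100,0,6,0,0,0,-4,100,0,12,0,0,0,-8,100,0,18,-2,0,0,-12,100,-1,24,-5,0,0,-16,100,-2,27,-6,0,0,-17]}}

```text
clock: 10.15
position: [540.6, 315.1, 293.1]
ee_rot: [0.155, 0.988, -0.001, -0.001]
contact_force: [-0.6, 0.1, -0.0]
gripper_width: 85.6
```

>>> {"op": "play_rows", "data": {"motion": [100,0,0,0,0,0,0,100,0,0,0,0,0,0,100,0,0,0,0,0,0]}}

```text
clock: 10.52
position: [542.5, 312.0, 296.7]
ee_rot: [0.156, 0.988, 0.001, 0.001]
contact_force: [0.6, -0.3, 0.1]
gripper_width: 85.3
```

```bash
python3 look.py w8 pin burnisher punch
```

```text
10.525 [542.5 312.  296.7] [1.559e-01 9.878e-01 5.000e-04 5.000e-04] 85.31552366089605 [ 0.6 -0.3  0.1]
cam [465.4 337.4 438.2] [ 0.302 -0.096 -0.949]
pin [327.5 162.4] 0.72 [545.3 321.6  62. ]
burnisher [332.4 205.1] 0.68 [601.1 310.7  62. ]
punch [326.  104.3] 0.62 [478.5 340.9  62. ]
```

View pics/w8.png

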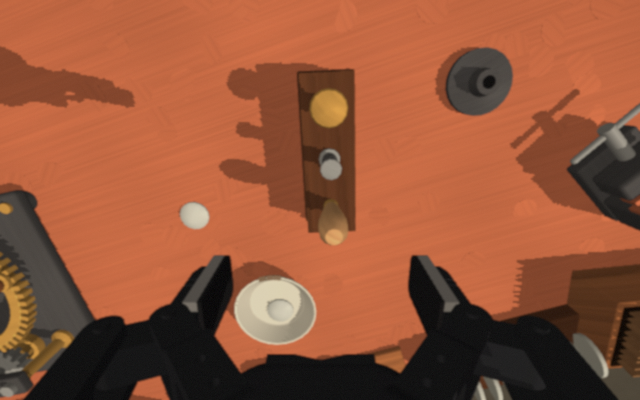

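The pin is in the middle of the stand, its button at (331,170) and collar at (329,158). The punch is at (329,108) and the burnisher at (333,222). The jaws open across the stand.

```bash
python3 - <<'E'
from h import *
print(unproj('wrist',(331,170),122),unproj('wrist',(329,158),66),unproj('wrist',(329,107),124))
d=np.load('w8.npy'); print(d[168:173,329:334].mean(), unproj('wrist',(331,170),depth=d[168:173,329:334].mean()))
a=cv2.imread('pics/w8.png')[50:260,250:410]; cv2.imwrite('pics/z8.png',cv2.resize(a,(457,600),interpolation=cv2.INTER_CUBIC))
m=arm.outline_of('pin','wrist')[0];print(m['confidence'],m['extent'])
E
```

```text
[541.26074324 325.29617874 122.        ] [539.58052417 325.28086096  66.        ] [479.65894251 342.38788079 124.        ]
324.72952 [541.50021787 325.25752645 121.00357288]
0.61 [319.6, 152.2, 20.5, 27.7]
```

View pics/z8.png

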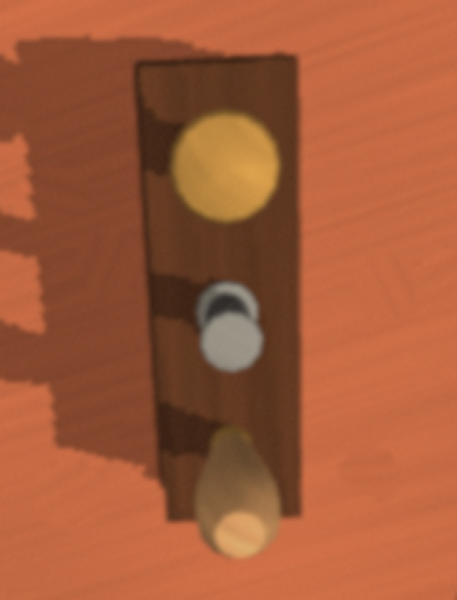

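>>> {"op": "play_rows", "data": {"motion": [100,-0.1,1.3,-3,0,0,0,100,-0.1,1.3,-8,0,0,0,100,-0.1,1.3,-13,0,0,0,100,-0.1,1.3,-14,0,0,0,100,-0.1,1.3,-14,0,0,0]}}

```text
clock: 11.4
position: [541.8, 325.9, 156.6]
ee_rot: [0.155, 0.988, 0.0, 0.001]
contact_force: [0.5, -0.7, 0.8]
gripper_width: 85.1
```

```bash
python3 look.py w9 pin
```

```text
11.4 [541.8 325.9 156.6] [1.553e-01 9.879e-01 1.000e-04 6.000e-04] 85.10531417905862 [ 0.5 -0.7  0.8]
cam [464.7 351.4 298.1] [ 0.302 -0.097 -0.948]
pin [318.6 201.5] 0.77 [545.1 325.6  62. ]
```

View pics/w9.png

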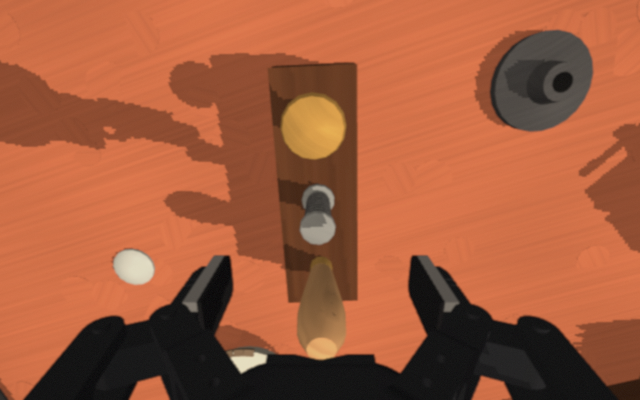

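```bash
python3 -c "
from h import *
print(unproj('wrist',(318,227.5),122),unproj('wrist',(318,199),66))"
```

```text
[541.31515426 326.45454045 122.        ] [541.54721659 326.22761829  66.        ]
```

The button is at (318,227), so the pin stands at (541.4,326.3), upright and centred in the jaws. I'll descend and close.

>>> {"op": "play_rows", "data": {"motion": [100,0,0,-3,0,0,0,100,0,0,-6,0,0,0,100,0,0,-7,0,0,0,100,0,0,-7,0,0,0,0,0,0,-7,0,0,0]}}

```text
clock: 12.12
position: [542.1, 326.6, 87.6]
ee_rot: [0.155, 0.988, 0.001, 0.001]
contact_force: [0.6, 0.1, 0.1]
gripper_width: 69.6
```

>>> {"op": "play_rows", "data": {"motion": [0,0,0,0,0,0,0,0,0,0,0,0,0,0,0,0,0,0,0,0,0,0,0,0,0,0,0,0,0,0,0,0,0,0,0]}}

```text
clock: 12.75
position: [541.4, 325.8, 86.3]
ee_rot: [0.155, 0.988, 0.0, 0.0]
contact_force: [-0.2, -2.2, 4.2]
gripper_width: 20.1
```

```bash
python3 look.py w10 pin
```

```text
12.75 [541.4 325.8  86.3] [1.552e-01 9.879e-01 2.000e-04 4.000e-04] 20.104600878350038 [-0.2 -2.2  4.2]
cam [464.2 351.3 227.9] [ 0.302 -0.096 -0.949]
```

View pics/w10.png

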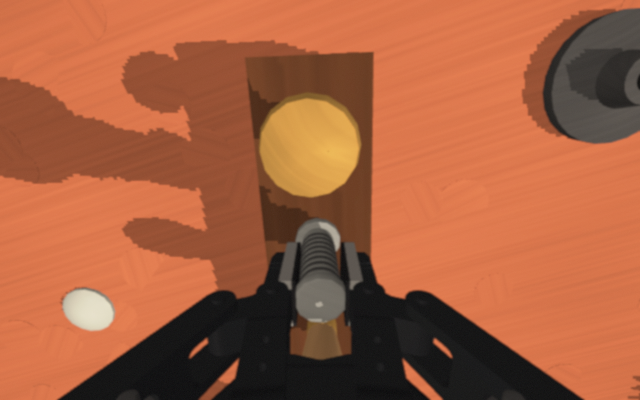

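Gripped on the ribbed grip (opening 20). Lifting straight up.

>>> {"op": "play_rows", "data": {"motion": [0,0,0,1.5,0,0,0,0,0,0,4,0,0,0,0,0,0,8,0,0,0,0,0,0,13,0,0,0,0,0,0,18,0,0,0]}}

```text
clock: 13.48
position: [540.5, 325.5, 267.2]
ee_rot: [0.155, 0.988, -0.0, -0.001]
contact_force: [0.3, 1.0, -1.4]
gripper_width: 20.5
```

```bash
python3 look.py w11 pin
```

```text
13.475 [540.5 325.5 267.2] [ 1.554e-01  9.879e-01 -4.000e-04 -5.000e-04] 20.47452972383286 [ 0.3  1.  -1.4]
cam [463.6 351.1 408.9] [ 0.3   -0.097 -0.949]
pin [317.3 240.2] 0.9 [635.7 296.8  62. ]
```

View pics/w11.png

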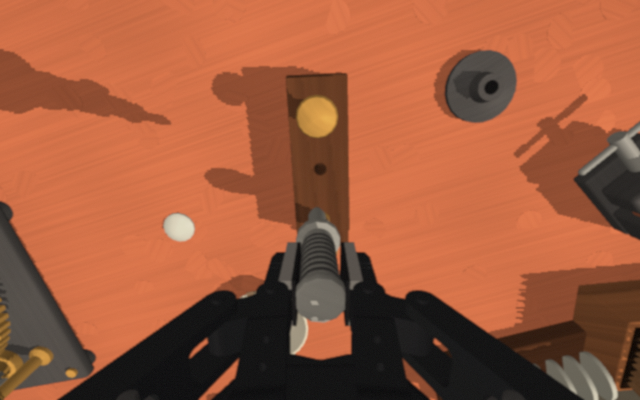

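The pin is held upright and its socket is empty at (320,169). Carrying it over to the wheel.

>>> {"op": "play_rows", "data": {"motion": [0,-0.2,-5,1,0,0,0,0,-0.5,-11,1,0,0,0,0,-0.7,-17,1,0,0,0,0,-0.9,-23,1,0,0,0,0,-1.2,-29,1,0,0,0]}}

```text
clock: 14.2
position: [528.1, 34.0, 275.3]
ee_rot: [0.155, 0.988, -0.0, -0.001]
contact_force: [1.2, -0.1, -1.0]
gripper_width: 20.2
```

>>> {"op": "play_rows", "data": {"motion": [0,-0.2,-6,0,0,0,0,0,-0.5,-12,0,0,0,0,0,-0.7,-18,0,0,0,0,0,-0.9,-24,0,0,0,0,0,-1.2,-29,0,0,0,0]}}

```text
clock: 14.82
position: [516.2, -256.1, 275.0]
ee_rot: [0.156, 0.988, 0.0, -0.001]
contact_force: [1.3, 0.4, -1.3]
gripper_width: 20.1
```

>>> {"op": "play_rows", "data": {"motion": [0,0,-0.4,-4,0,0,0,0,0,-0.4,-8,0,0,0,0,0,-0.4,-8,0,0,0,0,0,-0.4,-8,0,0,0]}}

```text
clock: 15.32
position: [517.9, -258.5, 197.2]
ee_rot: [0.155, 0.988, -0.0, 0.001]
contact_force: [0.7, -0.2, -0.2]
gripper_width: 20.4
```

```bash
python3 look.py w12 pin wheel_hole post_hole wheel_axis
```

```text
15.325 [ 517.9 -258.5  197.2] [ 1.550e-01  9.879e-01 -4.000e-04  1.000e-03] 20.412305354498148 [ 0.7 -0.2 -0.2]
cam [ 440.7 -232.8  338.7] [ 0.303 -0.097 -0.948]
pin [316.7 241.2] 0.68 [ 573.8 -279.1   62. ]
wheel_hole [315.2 189.4] 0.87 [ 515.4 -261.2   83. ]
post_hole [316.9 187.4] 0.63 [ 518.9 -260.9   65. ]
wheel_axis [366.8 228.8] 0.89 [ 564.8 -228.    83. ]
```

View pics/w12.png

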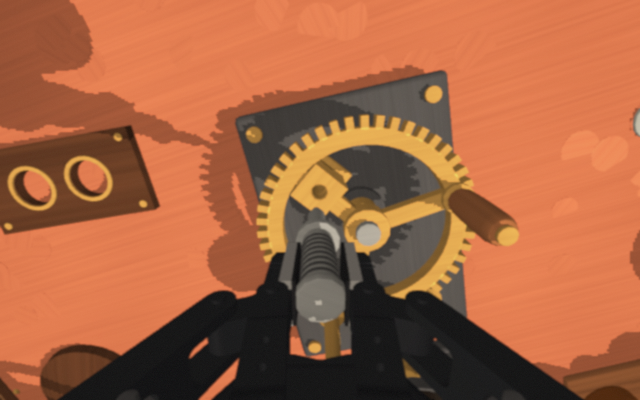

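```bash
python3 - <<'E'
from h import *
p=arm.read_state()['position'];print(p)
print('hole',unproj('wrist',(319,191),83))
z=p[2]-24.3
print('proj TCP axis nose,collar,top,hole',proj('wrist',[p[0],p[1],z-45]),proj('wrist',[p[0],p[1],z+6]),proj('wrist',[p[0],p[1],z+60]),proj('wrist',[p[0],p[1],83]))
a=cv2.imread('pics/w12.png')[150:330,250:400]; cv2.imwrite('pics/z12.png',cv2.resize(a,(500,600),interpolation=cv2.INTER_CUBIC))
E
```

```text
[ 517.75897256 -258.18260367  197.23035047]
hole [ 517.09857181 -258.26701212   83.        ]
proj TCP axis nose,collar,top,hole [319.20040444 210.23712541] [318.98664504 242.13920844] [318.58176061 302.56535269] [319.32489463 191.65784252]
```

View pics/z12.png

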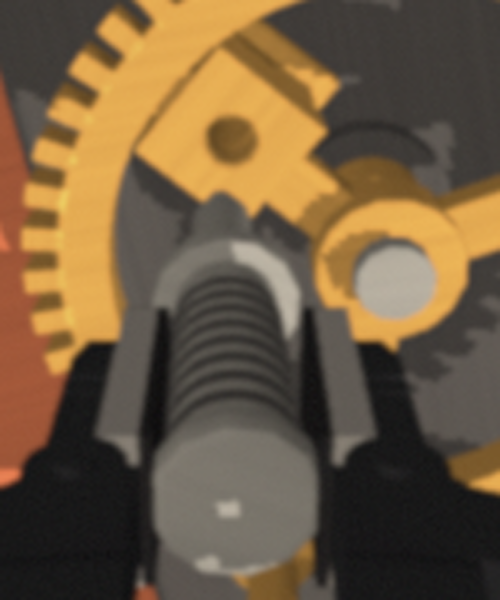

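The hole is at (319,192). The nose tip is at about (317,210), some 1 mm left of the tool axis. I'll correct that, come down to just above the pad, and check.

>>> {"op": "play_rows", "data": {"motion": [0,0,0.1,-1,0,0,0,0,0,0.1,-2.5,0,0,0,0,0,0.1,-3.7,0,0,0,0,0,0.1,-3.7,0,0,0,0,0,0.1,-3.7,0,0,0]}}

```text
clock: 16.2
position: [517.3, -257.4, 158.7]
ee_rot: [0.155, 0.988, -0.0, 0.0]
contact_force: [-0.8, 0.3, -1.0]
gripper_width: 20.3
```

```bash
python3 look.py w13 wheel_hole; python3 - <<'E'
from h import *
p=arm.read_state()['position'];print(p)
z=p[2]-24.3
print('proj TCP axis nose,collar,top,hole',proj('wrist',[p[0],p[1],z-45]),proj('wrist',[p[0],p[1],z+6]),proj('wrist',[p[0],p[1],z+60]),proj('wrist',[517.2,-258.5,83]))
a=cv2.imread('pics/w13.png')[150:330,250:400]; cv2.imwrite('pics/z13.png',cv2.resize(a,(500,600),interpolation=cv2.INTER_CUBIC))
E
```

```text
16.2 [ 517.3 -257.4  158.7] [ 1.553e-01  9.879e-01 -1.000e-04  1.000e-04] 20.256688721246753 [-0.8  0.3 -1. ]
cam [ 440.3 -231.8  300.4] [ 0.301 -0.097 -0.949]
wheel_hole [315.8 206.3] 0.86 [ 516.1 -259.7   83. ]
[ 517.46770421 -257.40067558  159.2183276 ]
proj TCP axis nose,collar,top,hole [319.22674953 210.37744705] [318.99460855 242.18124776] [318.55476861 302.44024052] [317.75892473 207.18649646]
```

View pics/z13.png

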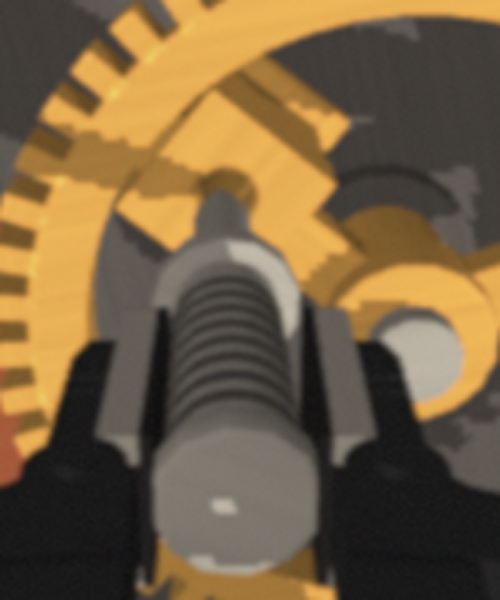

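The nose is at about (222,195) in the zoom and the hole centre at about (230,192), so I shift 1 mm right and descend gently.

>>> {"op": "play_rows", "data": {"motion": [0,0,0.1,-0.5,0,0,0,0,0,0.1,-1.0,0,0,0,0,0,0.1,-1.5,0,0,0,0,0,0.1,-2,0,0,0,0,0,0.1,-2,0,0,0]}}

```text
clock: 16.92
position: [516.8, -256.2, 138.1]
ee_rot: [0.155, 0.988, 0.0, -0.001]
contact_force: [0.4, -0.3, -1.2]
gripper_width: 20.4
```

```bash
python3 look.py w14 wheel_hole; python3 - <<'E'
from h import *
a=cv2.imread('pics/w14.png')[150:330,250:400]; cv2.imwrite('pics/z14.png',cv2.resize(a,(500,600),interpolation=cv2.INTER_CUBIC))
E
```

```text
16.925 [ 516.8 -256.2  138.1] [ 1.554e-01  9.879e-01  0.000e+00 -5.000e-04] 20.35585807943316 [ 0.4 -0.3 -1.2]
cam [ 440.  -230.7  279.9] [ 0.3   -0.096 -0.949]
wheel_hole [314.7 219.3] 0.79 [ 517.4 -259.7   83. ]
```

View pics/z14.png

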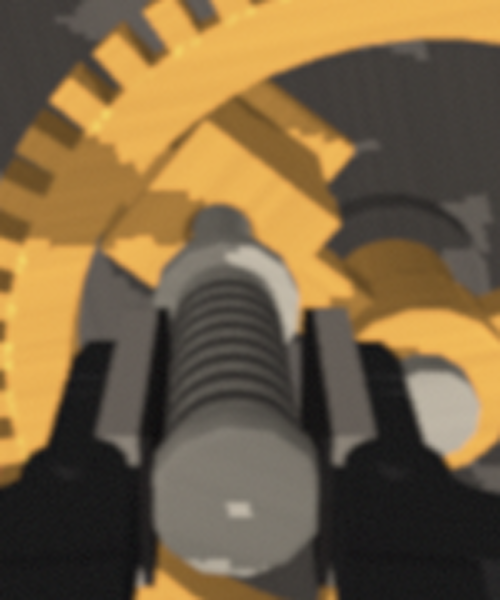

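The nose is about 14 mm into the pad with no contact force. Continuing.

>>> {"op": "play_rows", "data": {"motion": [0,0,0,-0.4,0,0,0,0,0,0,-0.8,0,0,0,0,0,0,-1.2,0,0,0,0,0,0,-1.2,0,0,0]}}

```text
clock: 17.52
position: [516.8, -256.3, 126.2]
ee_rot: [0.155, 0.988, 0.0, -0.0]
contact_force: [0.1, -0.2, -0.8]
gripper_width: 20.4
```

>>> {"op": "play_rows", "data": {"motion": [0,0,0,-0.4,0,0,0,0,0,0,-0.8,0,0,0,0,0,0,-1.2,0,0,0,0,0,0,-1.6,0,0,0,0,0,0,-1.6,0,0,0]}}

```text
clock: 18.15
position: [516.7, -256.3, 110.2]
ee_rot: [0.155, 0.988, 0.0, -0.001]
contact_force: [0.7, -2.3, -2.2]
gripper_width: 20.5
```

>>> {"op": "play_rows", "data": {"motion": [0,0,0,-0.2,0,0,0,0,0,0,-0.3,0,0,0,0,0,0,-0.4,0,0,0,0,0,0,-0.4,0,0,0]}}

```text
clock: 18.65
position: [517.6, -256.5, 107.5]
ee_rot: [0.155, 0.988, -0.0, 0.001]
contact_force: [0.2, -2.9, 3.7]
gripper_width: 20.4
```

```bash
python3 look.py w15 pin; python3 - <<'E'
from h import *
a=cv2.imread('pics/w15.png')[150:330,230:400]; cv2.imwrite('pics/z15.png',cv2.resize(a,(567,600),interpolation=cv2.INTER_CUBIC))
E
```

```text
18.65 [ 517.6 -256.5  107.5] [ 1.552e-01  9.879e-01 -3.000e-04  7.000e-04] 20.443004595900646 [ 0.2 -2.9  3.7]
cam [ 440.4 -230.9  249. ] [ 0.302 -0.097 -0.948]
pin [313.8 242.3] 0.6 [ 529.7 -264.2   62. ]
```

View pics/z15.png

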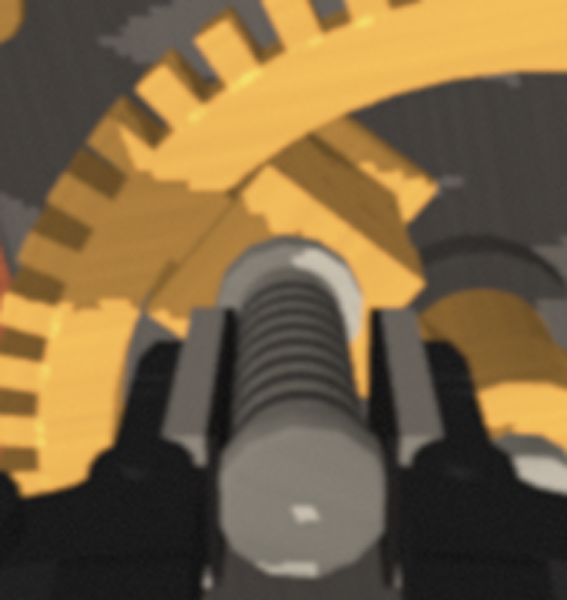

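The collar is on the pad, with the z force now upward at about 4 N. A tiny extra press, then release and rise.

>>> {"op": "play_rows", "data": {"motion": [0,0,0,-0.1,0,0,0,0,0,0,-0.1,0,0,0,100,0,0,-0.1,0,0,0,100,0,0,0,0,0,0,100,0,0,0,0,0,0]}}

```text
clock: 19.38
position: [516.7, -255.9, 106.2]
ee_rot: [0.155, 0.988, 0.0, -0.001]
contact_force: [0.2, 0.4, 0.5]
gripper_width: 73.8
```

>>> {"op": "play_rows", "data": {"motion": [100,0,0,0,0,0,0,100,0,0,2,0,0,0,100,0,0,7,0,0,0,100,-3,0,12,0,0,0,100,-6,0,17,0,0,0]}}

```text
clock: 20.0
position: [456.2, -256.1, 277.9]
ee_rot: [0.155, 0.988, 0.0, -0.0]
contact_force: [1.5, 0.4, -0.0]
gripper_width: 85.3
```

>>> {"op": "play_rows", "data": {"motion": [100,0,0,0,0,0,0,100,0,0,0,0,0,0,100,0,0,0,0,0,0]}}

```text
clock: 20.38
position: [456.8, -256.0, 275.0]
ee_rot: [0.155, 0.988, 0.0, -0.002]
contact_force: [0.5, -0.3, 0.6]
gripper_width: 85.6
```

```bash
python3 look.py w16 pin wheel_axis; python3 - <<'E'
from h import *
u=proj('wrist',[517.5,-258.7,143]);v=proj('wrist',[517.5,-258.7,89]);print('expect top',u,'collar top',v)
im,d=arm.get_image('scene'); save(im,'scene16.png')
d=np.load('w16.npy'); x,y=np.int32(u.round()); print('depth z of top',unproj('wrist',(x,y),depth=np.median(d[y-2:y+3,x-2:x+3])))
a=cv2.imread('pics/w16.png'); cv2.drawMarker(a,(x,y),(0,0,255),0,5); y0=max(0,y-80);x0=max(0,x-110)
cv2.imwrite('pics/z16.png',cv2.resize(a[y0:y0+150,x0:x0+200],(800,600),interpolation=cv2.INTER_CUBIC))
b=cv2.imread('pics/scene16.png'); cv2.imwrite('pics/zs16.png',cv2.resize(b[110:330,170:450],(764,600),interpolation=cv2.INTER_CUBIC))
E
```

```text
20.375 [ 456.8 -256.   275. ] [ 1.553e-01  9.879e-01  3.000e-04 -1.600e-03] 85.63954806423152 [ 0.5 -0.3  0.6]
cam [ 380.2 -230.6  416.9] [ 0.298 -0.096 -0.95 ]
pin [334.8 223. ] 0.56 [ 530.8 -259.9   62. ]
wheel_axis [366.1 247. ] 0.77 [ 564.  -231.4   83. ]
wheel_axis [451.5 238.3] 0.53 [ 584.2 -130.8   83. ]
expect top [335.74785181 242.97980211] collar top [333.49408027 221.6262078 ]
depth z of top [ 517.79604169 -258.54186683  143.08467841]
```

View pics/z16.png

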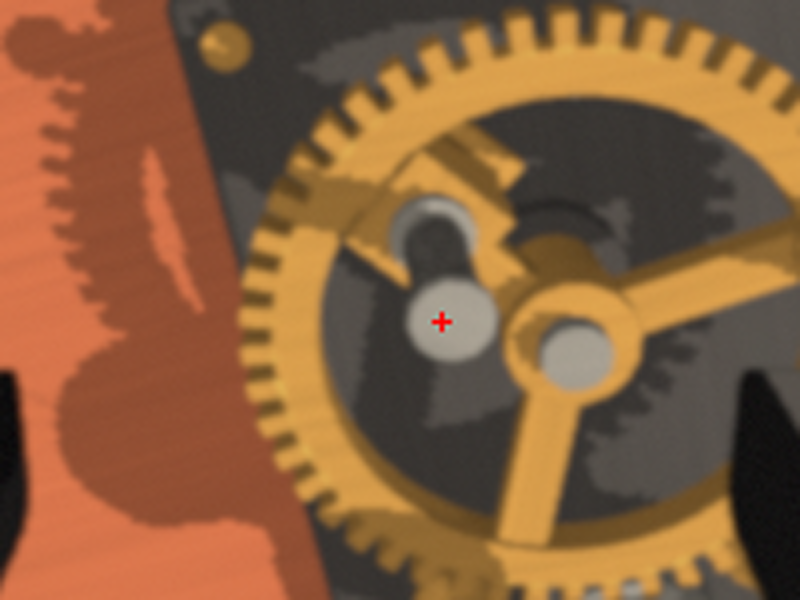

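View pics/zs16.png

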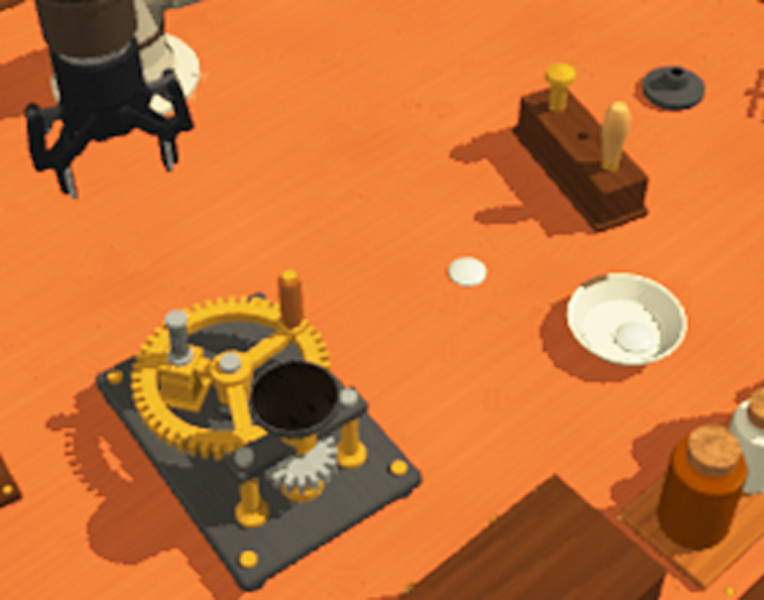

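The pin is upright with its collar on the pad. Its top measures 143.1 mm (143 expected when seated), and the bystanders haven't moved. Handing in.

```bash
python3 -c "
from h import *
print(arm.job_done(), arm.read_state()['clock'])"
```

```text
the job is handed in; nothing more can be done
the job is handed in; nothing more can be done
```

The spindle is locked: the pin stands upright through the wheel into the post, with its collar down on the pad. I handed the job in at about 20.5 s, well under the 66 s limit; no verdict was reported.

- **Wheel:** I cranked the handle about 68° clockwise. The wheel hole then measured (517.4, -258.6) and the post hole about (518.8, -259), so they were aligned to about 1.5 mm.
- **Pin:** I lifted it from the middle socket and lowered it in. Forces at each reading on the way down stayed under about 4 N, and I pressed the collar gently onto the pad before letting go.
- **Final check:** The depth reading of the pin's top was 143.1 mm, against 143 mm when fully seated, at (517.8, -258.5). The gripper was open and clear of everything. In the last scene picture the punch, burnisher, lens, dish and spare lap looked unmoved; the eyepiece board is barely in that view and I did not check it separately.

One check disagreed along the way: an overlay picture taken while the arm was still settling was about 5 mm off, and a repeat at rest agreed. The networks' hole and axis positions also differed from each other by a few mm up to about 10 mm, so I went by pad edges and hole rims in the wrist pictures.

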